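Serve a garlic bulb with tongs

ROBOT

A 7-joint arm with a two-finger parallel gripper is mounted at the origin on a cart in front of the work surface, level with it; the furniture and walls round the work are solid. World frame = base frame: x ahead of the robot, y to its left, z up, the work surface at z = 0. Lengths are in m, angles in degrees, forces in N, time in s.
With the tool pointing down it reaches from about 0.4 to 0.85 m from the base axis. Payload 6.9 kg.
Tool frame: the origin (TCP) lies at the very end of the fingers, on their centre line; the grasp point (between the pads) lies 19 mm behind it; z points along the fingers, y is the line along which they close (so a half turn about z gives the same grasp; the last joint's range is limited). The gripper opens to 85 mm and grips with 20 to 120 N. Pads are 22 mm wide; open, the fingers measure 114 mm over their backs; the gripper's body (76 mm by 85 mm) begins 54 mm behind the grasp point. The pads swing forward as they close: fully open they stand 13 mm farther back than shut.
Start: joints at [76.862, 29.078, -13.613, 85.955, 7.202, 65.827, -8.869], TCP at [0.205, -0.59, 0.231] pointing down, gripper open.
Joint ranges: [-176.47, 176.47], [-13.61, 117.27], [-81.72, 77.17], [0.22, 143.17], [-87.28, 267.28], [10, 112.55], [-165.47, 165.47]. Speed limits (degrees/s): [136.94, 136.94, 180, 180, 180, 180, 180].

INTERFACE

Orientations are given as [roll, pitch, yaw] about the fixed x, y, z axes, in that order (R = Rz(yaw) Ry(pitch) Rx(roll)).
In Python, from station import bot gives the robot as it stands. The module is installed in compiled form; this text tells all that it offers.
- The arm moves only by the shell command python3 -m pendant 'ROWS' [FORCE]. ROWS is a JSON object of lists of equal length, an entry for each row: "rot": the turn, a rotation vector about the world's x, y, z scaled (see below), a list of three; "xyz": the shift along the world's x, y, z scaled (see below), a list of three; "jaw": the opening, from 0 (shut) to 1 (fully open). A call has 1 to 20 rows; each row shifts and turns the commanded pose from where the row before left it; what a row does not reach is not made up. The controller multiplies each number of a shift by 0.1 m and each number of a turn by 180 degrees. A row lasts 1/10 s, in which the tool goes at most 50 mm and 8.59 degrees, less where a joint would pass 70% of its speed; a pose out of reach is approached as far as the arm can. A call with a number of a shift or a turn outside -1 to 1 is refused whole. A call with a gripper value outside its range is refused whole. The fingers move at their own pace and stop on an object; FORCE is the grip in N (left out, the last holds). Time passes only in rows, so rows that do not move let the fingers close. It gives the time, the measured TCP pose, the force, the opening and the grip force at its end, in the units of the state.
- bot.sense(): the state, without advancing time (a new reading comes with each control period).
- bot.read_camera(name): name is "side" or "top" or "wrist"; returns a dict with "pixels" (400x640x3 uint8, red, green, blue), "mtx" (3x3 intrinsics, pixels), "T" (4x4, takes a point from camera to world coordinates); the wrist camera has in their place "mount" (4x4, takes a point from camera to tool coordinates, whose origin is the TCP and whose axes are the flange's). Camera axes: x right, y up, looking along -z (the intrinsics and any distortion apply to the point x, -y, -z); pixel columns grow to the right and rows downward; lengths in m; the calibration is good to about 2 mm. The wrist camera is an equidistant fisheye: a pixel r from the principal point sees the ray r / f radians off the axis. A picture is of the moment at which its call begins: read the wrist's pose just before it. There is no depth.
- bot.sign_off(): hands the job in; it is judged then, once.
The state is a dict: "clock": time; "q": joint angles; "qd": joint speeds; "tau": joint torques, N m; "eef_pos": TCP position; "tcp_rot": TCP orientation; "wrist_force": force on the tool from outside, world axes, zero at the start; "moment": the same for the moment, N m; "gripper_width": finger opening in m; "gripper_force": force on a finger pad.
Only numpy, scipy, OpenCV 4.12 (cv2) and the standard library are available. Lean on these libraries where they do the work, as an engineer would, in place of code of your own. Each camera call takes 0.05 s, during which the arm holds its last target. There are 200 camera calls.

TASK

Pick up the serving tongs, close their tips on the garlic bulb that lies on the cutting board, lift it off the board and carry it over the small white plate. Finish while still holding it there in the tongs, clear above the plate, so that the chef can look it over; never touch the garlic with the fingers, and leave the lemon and the tomato where they lie.

Things in the scene. Friction and masses are not known exactly. Their poses are not given: they have to be found in the camera images.
- tongs_grip (a point): Sprung steel serving tongs lying flat on the worktop, loose, 260 mm long, 22 mm high, 0.11 kg. This point: on their centre line, half-way up (11 mm), midway between the two ribbed black sleeves (each 70 mm long) where they are squeezed, near the centre of mass. x points along the tongs to the tips, y across (the line of squeezing), z up. Open they measure 60 mm over the sleeves here.
- tongs_tip (a point): Middle of the space between the two scalloped tips, 110 mm ahead of the grip point along x, same height and axes. The tips are 22 mm high and reach 22 mm fore and aft of it. Open: about 96 mm over the tips, 90 mm clear between their middles, 75 mm between their inturned ends.
- tongs_left: Left arm of the tongs (+y side); origin on the hinge, 105 mm behind the grip point, at the underside. The arms swing together, 0.075 rad each from open to shut on a thing 57 mm wide (the sleeves then 44 mm over all), 0.19 at most.
- tongs_right: The right arm of the tongs; origin as for the left arm.
- board: Light wooden cutting board, 150 mm (its x) by 340 mm (its y), 18 mm thick, fixed to the worktop; origin at the centre of its underside. On it, about 110 mm apart in a row along its y axis, stand a lemon, a garlic bulb and a tomato, in any order.
- garlic_center (a point): Centre of the pale pinkish-white garlic bulb, 29 mm above its underside: 60 x 57 mm wide, 58 mm high with its pointed top, widest around 20 mm above its underside, 0.04 kg, loose on the board.
- garlic: The same garlic bulb; origin at the centre of its underside.
- lemon_center (a point): Centre of the yellow lemon, 72 x 57 x 58 mm, lying loose on the board. A bystander.
- tomato_center (a point): Centre of the red tomato, 69 mm wide, 71 mm high, loose on the board. A bystander.
- plate: Small white plate, 150 mm across, 20 mm high at the rim, fixed on the worktop; origin at the centre of its underside.
- tongs: The tongs as a whole; origin below the grip point, at their underside. Arms hinged at the tail, 105 mm behind it (the wire loop there ends 150 mm behind), sprung open: each sleeve pushes out with 6 N when open, 8 N squeezed 16 mm. Squeezed a few mm they can be carried still open; only a firm squeeze keeps them shut on a thing.
There are look-alikes about, which are no part of the job. What is shaped like the garlic but brown is not meant.

How it is judged (in metres and radians):
On the way, in this order (a step that is already met when the one before it is completed fails the run):
1. the tongs are picked up from the worktop by the gripper (height (world z) of tongs_grip above 0.03 m and contact force between the fingers and tongs above 1 N), for 0.2 s.
2. the garlic is lifted clear of the board between the two arms of the tongs (height (world z) of garlic_center above 0.065 m and contact force between garlic and board below 0.02 N and contact force between garlic and tongs_left above 0.3 N and contact force between garlic and tongs_right above 0.3 N), for 0.2 s.
3. the garlic is carried over the plate in the tongs (horizontal distance between garlic_center and plate below 0.06 m and contact force between garlic and tongs_left above 0.3 N), for 0.2 s.
At the end, for the whole second after the job is handed in: The gripper holds the tongs and both their arms hold the garlic still, touched by nothing else, its centre within 60 mm sideways of the plate's centre and over 70 mm above the worktop; garlic and tongs are off the plate; lemon and tomato lie within 40 mm of their starts (all of step 3 and height (world z) of garlic_center above 0.07 m and contact force between each of garlic, tongs and plate below 0.02 N and contact force between garlic and tongs_right above 0.3 N and contact force between the fingers and tongs above 1 N and contact force between the arm and garlic below 0.02 N and linear speed of garlic below 0.05 m/s and distance of each of lemon_center, tomato_center from where it was at the start of the episode below 0.04 m); the arm keeps its last pose, push and grip.
It fails at once if the robot touches the garlic with its fingers or arm instead of the tongs (contact force between any of the fingers, the arm and garlic above 0.3 N).
It fails at once if the lemon or the tomato is pushed away (distance of any of lemon_center, tomato_center from where it was at the start of the episode above 0.04 m).
It also fails if it takes over 45 s, if anything falls off the work surface, if the arm or the gripper's body presses on something with over 40 N, if the wrist force passes 120 N, or if a joint passes its speed limit or range.

## Working session

There is one attempt and no reset: what is moved stays moved. The work goes in short steps, Python scripts to look and compute and a shell command to move; the robot and the scene stay as the last step left them, time stands still between calls to the robot, and variables do not carry over. Pictures are saved under pics/ and viewed, at most 10 in all, crops included, and the job is handed in when it is done.

```bash
mkdir -p pics; cat > h.py <<'E'
import numpy as np, cv2
from station import bot
from scipy.spatial.transform import Rotation as R
def cam(n):
    return bot.read_camera(n)
def ray(c,u,v):
    K=c["mtx"];d=np.array([(u-K[0][2])/K[0][0],-(v-K[1][2])/K[1][1],-1.0])
    T=np.array(c["T"]);return T[:3,3],T[:3,:3]@d
def plane(c,u,v,z):
    o,d=ray(c,u,v);return (o+d*(z-o[2])/d[2]).round(4)
def save(c,n): cv2.imwrite(f"pics/{n}.png",c["pixels"][:,:,::-1])
E
python3 - <<'E'
from h import *
s=bot.sense();print(s)
for n in("top","side"):
    c=cam(n);save(c,n+"0");print(n,c["mtx"],c["T"],c.keys())
E
```

```text
{'clock': 0.0, 'q': array([ 76.86131985,  29.12640483, -13.60842708,  86.00751644,
         7.20112868,  65.82612672,  -8.86959067]), 'qd': array([-0.0087802 ,  0.05716669,  0.03382207,  0.02035187, -0.01280829,
       -0.00662059,  0.020031  ]), 'tau': array([-7.71715222e-04, -6.20602727e+01, -2.18671024e+00, -2.49653220e+01,
        1.28172972e-02,  1.19631377e-02, -5.33870377e-06]), 'eef_pos': array([ 0.20513561, -0.58985926,  0.230427  ]), 'tcp_rot': array([-1.79898613e+02,  1.08902937e-03,  1.91830146e+01]), 'wrist_force': array([ 0.36722117, -0.42970693, -0.17588991]), 'moment': array([-0.0170898 , -0.01354483, -0.02111614]), 'gripper_force': 0.0, 'gripper_width': 0.08531461541852897}
top [[441.42497244   0.         319.20673391]
 [  0.         441.42497244 195.17144011]
 [  0.           0.           1.        ]] [[-0.01030531  0.98052978 -0.19609985  0.29012161]
 [-0.99982826 -0.00708316  0.01712538  0.06578204]
 [ 0.01540293  0.19624265  0.98043438  1.1913297 ]
 [ 0.          0.          0.          1.        ]] dict_keys(['pixels', 'mtx', 'T'])
side [[441.78584061   0.         311.4036679 ]
 [  0.         441.78584061 200.24374191]
 [  0.           0.           1.        ]] [[-0.95293239  0.10311975 -0.28510731  0.11374818]
 [-0.30268687 -0.37735418  0.87520539  1.28090028]
 [-0.01733547  0.92030981  0.39080602  0.62734951]
 [ 0.          0.          0.          1.        ]] dict_keys(['pixels', 'mtx', 'T'])
```

View pics/top0.png

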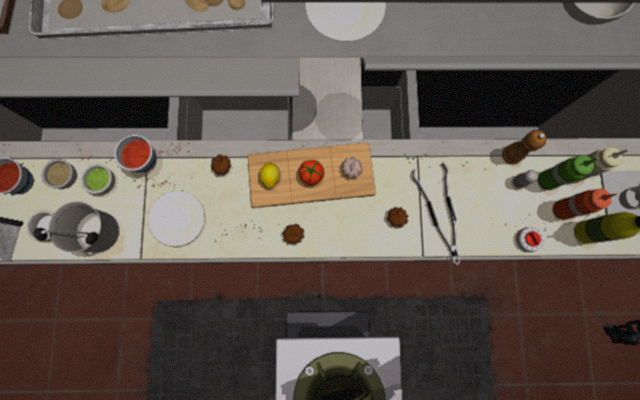

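View pics/side0.png

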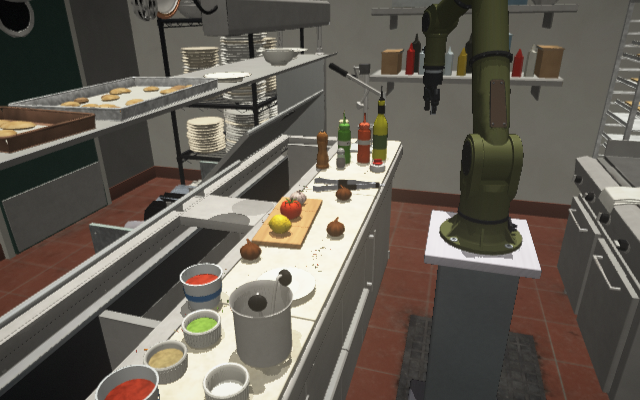

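The top view shows the garlic-shaped candidates: the pale pink bulb on the board at (351,168), and brown look-alikes at (220,164), (292,234) and (397,217). I choose (351,168). The plate is at (176,218); the one at (345,15) is on the back shelf. The tongs have their tail at (456,262) and tips at about (413,175) and (445,168). The lemon is at (269,175) and the tomato at (311,172). Next is one close crop to check the choice, along with measurements.

```bash
python3 - <<'E'
from h import *
c=cam("top");p=c["pixels"];hsv=cv2.cvtColor(p,cv2.COLOR_RGB2HSV)
crop=p[130:275,240:480];cv2.imwrite("pics/crop1.png",cv2.resize(crop[:,:,::-1],None,fx=3.3,fy=3.3,interpolation=cv2.INTER_CUBIC))
def cen(m,box):
    x0,y0,x1,y1=box;k=np.zeros(m.shape,np.uint8);k[y0:y1,x0:x1]=m[y0:y1,x0:x1]
    n,l,st,ce=cv2.connectedComponentsWithStats(k);i=1+np.argmax(st[1:,4]);return ce[i],st[i]
H,S,V=[hsv[:,:,i].astype(int) for i in range(3)]
wood=((H>5)&(H<22)&(S>70)&(V>120)).astype(np.uint8)
for nm,m,box,z in [("garlic",((S<70)&(V>60)).astype(np.uint8),(335,152,366,184),.045),
 ("lemon",((H>22)&(H<35)&(S>150)).astype(np.uint8),(250,150,290,200),.047),
 ("tomato",(((H<6)|(H>172))&(S>150)).astype(np.uint8),(290,150,330,200),.053),
 ("plate",((S<25)&(V>150)).astype(np.uint8),(140,185,212,252),.015)]:
    ce,st=cen(m,box);print(nm,ce,st,plane(c,*ce,z))
k=np.zeros(wood.shape,np.uint8);k[138:212,240:382]=wood[138:212,240:382]
cn=max(cv2.findContours(k,0,2)[0],key=cv2.contourArea);r=cv2.boxPoints(cv2.minAreaRect(cn));w=np.array([plane(c,*q,.018) for q in r]);print("board",r,w[:,:2],w.mean(0))
dark=((V<70)).astype(np.uint8)
k=np.zeros(wood.shape,np.uint8);k[190:240,424:465]=dark[190:240,424:465]
n,l,st,ce=cv2.connectedComponentsWithStats(k)
for i in range(1,n):
    if st[i,4]>15: print("sleeve",ce[i],st[i],plane(c,*ce[i],.015))
for q in [(456,261),(413,175),(445,168)]: print(q,plane(c,*q,.011))
E
```

```text
garlic [351.39649123 167.50175439] [342 158  20  20 285] [ 0.5946 -0.0415  0.045 ]
lemon [269.21243523 174.70725389] [259 162  21  26 386] [0.5756 0.1784 0.047 ]
tomato [319.46875 168.09375] [316 164   8   9  32] [0.5913 0.0444 0.053 ]
plate [175.52827869 217.99139344] [ 148  190   56   56 2440] [0.4659 0.4305 0.015 ]
board [[245.6447  153.89882]
 [370.03766 141.03056]
 [375.52588 194.08351]
 [251.13293 206.95177]] [[ 0.6422  0.2468]
 [ 0.6775 -0.0978]
 [ 0.5267 -0.1078]
 [ 0.4938  0.2288]] [0.58505 0.0675  0.018  ]
sleeve [449.59340659 206.84615385] [446 190   9  33  91] [ 0.4905 -0.3086  0.015 ]
sleeve [431.71428571 213.48351648] [427 200  11  27  91] [ 0.4727 -0.2588  0.015 ]
(456, 261) [ 0.345 -0.317  0.011]
(413, 175) [ 0.5811 -0.2145  0.011 ]
(445, 168) [ 0.6005 -0.3046  0.011 ]
```

View pics/crop1.png

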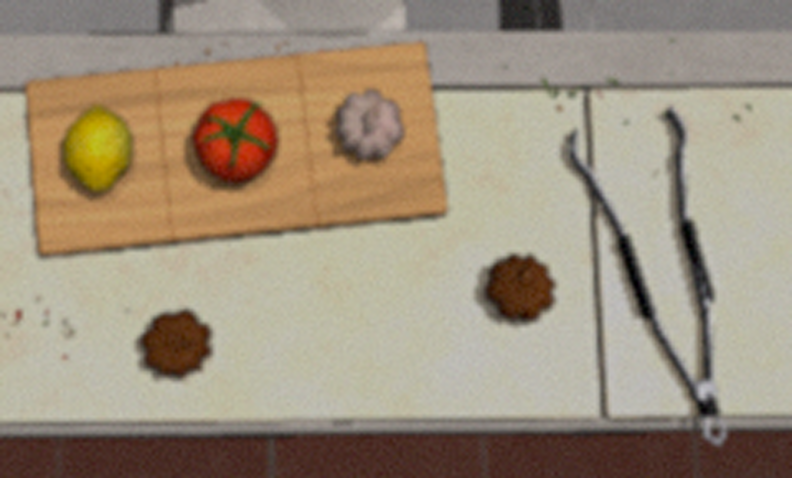

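The crop confirms it: a pale pink-white clove-ribbed bulb on the board (≈ px 351,168). The tongs point to +x at a yaw of about 13°, grip point ≈ (0.48,-0.284).

```bash
python3 -m pendant '{"xyz":[[0.28,0.31,0],[0.28,0.31,0],[0.28,0.31,0],[0.28,0.31,0],[0.28,0.31,0],[0.27,0.3,0],[0.27,0.3,0],[0.27,0.3,0],[0.27,0.3,0],[0.27,0.3,-0.3],[0,0,0],[0,0,0]],"rot":[[0,0,-0.0035],[0,0,-0.0035],[0,0,-0.0035],[0,0,-0.0035],[0,0,-0.0035],[0,0,-0.0035],[0,0,-0.0035],[0,0,-0.0035],[0,0,-0.0035],[0,0,-0.003],[0,0,0],[0,0,0]],"jaw":[1,1,1,1,1,1,1,1,1,1,1,1]}' 30
cat >> h.py <<'E'
def wray(c,s,u,v):
    K=c["mtx"];x=(u-K[0][2]);y=(v-K[1][2]);r=np.hypot(x,y);th=r/K[0][0]
    d=np.array([np.sin(th)*x/r,-np.sin(th)*y/r,-np.cos(th)])
    Rt=R.from_euler('xyz',s["tcp_rot"],degrees=True).as_matrix();M=np.array(c["mount"])
    return s["eef_pos"]+Rt@M[:3,3],Rt@M[:3,:3]@d
def wplane(c,s,u,v,z):
    o,d=wray(c,s,u,v);return (o+d*(z-o[2])/d[2]).round(4)
E
python3 - <<'E'
from h import *
s=bot.sense();c=cam("wrist");save(c,"w1");np.savez("w1.npz",p=s["eef_pos"],r=s["tcp_rot"]);print(s["eef_pos"],s["tcp_rot"],c["mtx"],c["mount"])
E
```

```text
clock: 1.35
eef_pos: [0.4802, -0.2843, 0.2005]
tcp_rot: [-179.9, 0.1, 13.1]
wrist_force: [0.5, -1.6, 0.4]
gripper_width: 0.0854
gripper_force: 0.0
[ 0.48019114 -0.28425615  0.20049985] [-1.79906181e+02  9.53846025e-02  1.31316859e+01] [[309.70691629   0.         321.98053358]
 [  0.         309.70691629 202.08699413]
 [  0.           0.           1.        ]] [[-4.08375844e-04  9.56198311e-01  2.92719358e-01  7.56287632e-02]
 [ 9.99999909e-01  3.53315799e-04  2.40967445e-04 -3.21722764e-04]
 [ 1.26990290e-04  2.92719429e-01 -9.56198368e-01 -1.41870768e-01]
 [ 0.00000000e+00  0.00000000e+00  0.00000000e+00  1.00000000e+00]]
```

View pics/w1.png

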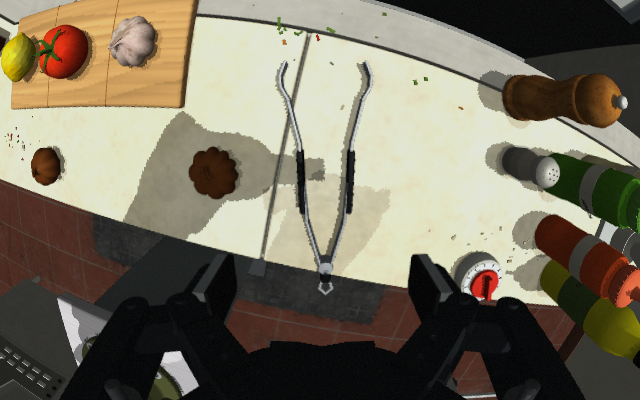

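The wrist view shows the tongs nearly straight: sleeves (301,150)-(303,213) and (351,151)-(348,213), tips (283,63) and (367,63), hinge (326,268); the garlic is at (133,42).

```bash
python3 - <<'E'
from h import *
c=cam("wrist");d=np.load("w1.npz");s=dict(eef_pos=d["p"],tcp_rot=d["r"])
P={k:wplane(c,s,*k,z) for k,z in {(301,150):.02,(303,213):.02,(351,151):.02,(348,213):.02,(284,64):.02,(367,64):.02,(326,268):.02,(133,42):.045}.items()}
for k in P:print(k,P[k])
v=list(P.values());g=sum(v[:4])/4;t=(v[4]+v[5])/2
print("grip",g,"tip",t);print([np.degrees(np.arctan2(*(a-b)[1::-1])) for a,b in((t,g),(t,v[6]),(g,v[6]))],np.linalg.norm(g-v[6]))
E
```

```text
(301, 150) [ 0.5078 -0.2546  0.02  ]
(303, 213) [ 0.4403 -0.2714  0.02  ]
(351, 151) [ 0.5187 -0.3058  0.02  ]
(348, 213) [ 0.4515 -0.3197  0.02  ]
(284, 64) [ 0.5923 -0.2176  0.02  ]
(367, 64) [ 0.6119 -0.3002  0.02  ]
(326, 268) [ 0.3788 -0.312   0.02  ]
(133, 42) [ 0.5938 -0.0488  0.045 ]
grip [ 0.479575 -0.287875  0.02    ] tip [ 0.6021 -0.2589  0.02  ]
[np.float64(13.305012084598632), np.float64(13.376308585836416), np.float64(13.462936000557809)] 0.10362246981229506
```

```bash
python3 -m pendant '{"xyz":[[0,-0.035,-0.3],[0,0,-0.35],[0,0,-0.35],[0,0,-0.3],[0,0,-0.25],[0,0,-0.2],[0,0,-0.1],[0,0,-0.1],[0,0,-0.05],[0,0,0],[0,0,0]],"rot":[[0,0,0.0015],[0,0,0],[0,0,0],[0,0,0],[0,0,0],[0,0,0],[0,0,0],[0,0,0],[0,0,0],[0,0,0],[0,0,0]],"jaw":[1,1,1,1,1,1,1,1,1,1,1]}' 30
python3 -m pendant '{"xyz":[[0,0,0],[0,0,0],[0,0,0],[0,0,0],[0,0,0],[0,0,0],[0,0,0],[0,0,0]],"rot":[[0,0,0],[0,0,0],[0,0,0],[0,0,0],[0,0,0],[0,0,0],[0,0,0],[0,0,0]],"jaw":[0.67,0.67,0.67,0.67,0.67,0.67,0.67,0.67]}' 30
```

```text
clock: 2.55
eef_pos: [0.4805, -0.2893, 0.0021]
tcp_rot: [180.0, -0.0, 13.2]
wrist_force: [0.1, -0.5, 0.3]
gripper_width: 0.0854
gripper_force: 0.0
clock: 3.35
eef_pos: [0.4808, -0.2892, 0.0023]
tcp_rot: [179.9, -0.1, 13.2]
wrist_force: [-0.6, 0.2, 5.0]
gripper_width: 0.0577
gripper_force: 7.2
```

```bash
python3 -m pendant '{"xyz":[[0,0,0.05],[0,0,0.1],[0,0,0.15],[0,0,0.2],[0,0,0.2],[0,0,0.2],[0,0,0.1],[0,0,0],[0,0,0]],"rot":[[0,0,0],[0,0,0],[0,0,0],[0,0,0],[0,0,0],[0,0,0],[0,0,0],[0,0,0],[0,0,0]],"jaw":[0.67,0.67,0.67,0.67,0.67,0.67,0.67,0.67,0.67]}' 30
python3 - <<'E'
from h import *
s=bot.sense();c=cam("wrist");save(c,"w2");np.savez("w2.npz",p=s["eef_pos"],r=s["tcp_rot"]);print(s["eef_pos"],s["tcp_rot"],s["wrist_force"])
E
```

```text
clock: 4.25
eef_pos: [0.4799, -0.2889, 0.1012]
tcp_rot: [-180.0, 0.0, 13.2]
wrist_force: [-0.4, -0.1, -1.1]
gripper_width: 0.0577
gripper_force: 5.5
[ 0.47985127 -0.28888653  0.10116169] [-1.79988297e+02  1.88282328e-02  1.32362684e+01] [-0.35324835 -0.14560532 -1.14742625]
```

View pics/w2.png

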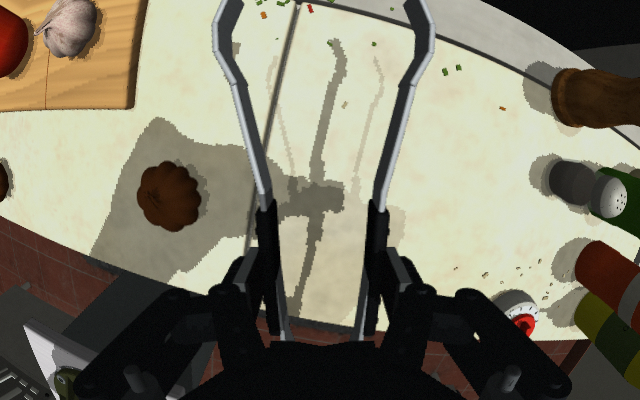

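The tongs are held level and symmetric (arms from (235,85) and (415,85) to tips at the top edge). Next: carry above the garlic, aligned with the board's x.

```bash
python3 -m pendant '{"xyz":[[0,0.1,0.15],[0,0.25,0.15],[0,0.3,0.1],[0,0.3,0],[0,0.3,0],[0,0.3,0],[0.05,0.3,0],[0,0.3,0],[0,0.15,0],[0,0.05,0],[0,0,0],[0,0,0]],"rot":[[0,0,-0.004],[0,0,-0.004],[0,0,-0.004],[0,0,-0.004],[0,0,-0.004],[0,0,-0.004],[0,0,-0.004],[0,0,-0.004],[0,0,-0.004],[0,0,-0.004],[0,0,0],[0,0,0]],"jaw":[0.67,0.67,0.67,0.67,0.67,0.67,0.67,0.67,0.67,0.67,0.67,0.67]}' 30
python3 - <<'E'
from h import *
s=bot.sense();c=cam("wrist");save(c,"w3");np.savez("w3.npz",p=s["eef_pos"],r=s["tcp_rot"]);print(s["eef_pos"],s["tcp_rot"],s["wrist_force"])
E
```

```text
clock: 5.5
eef_pos: [0.4851, -0.0549, 0.1415]
tcp_rot: [180.0, 0.0, 6.0]
wrist_force: [0.3, -0.7, -1.2]
gripper_width: 0.0569
gripper_force: 5.5
[ 0.48505865 -0.0548593   0.1415066 ] [1.79971111e+02 1.66827109e-02 5.99253928e+00] [ 0.32737291 -0.65466618 -1.24011476]
```

View pics/w3.png

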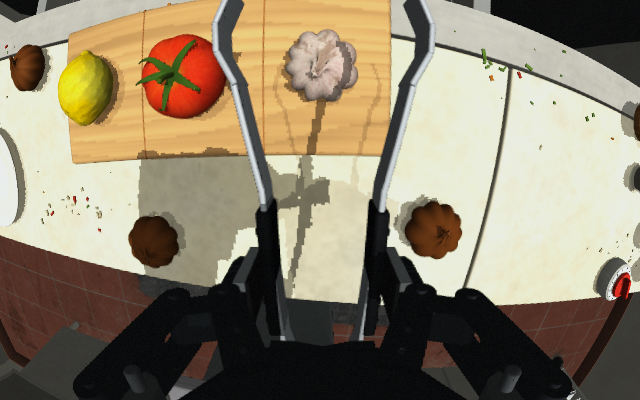

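The garlic is between the arms: centre ≈ (321,67), arm bends at (235,85) and (415,85), tomato (183,75), lemon (85,87).

```bash
python3 - <<'E'
from h import *
c=cam("wrist");d=np.load("w3.npz");s=dict(eef_pos=d["p"],tcp_rot=d["r"])
p=cv2.imread("pics/w3.png");hsv=cv2.cvtColor(p,cv2.COLOR_BGR2HSV)
m=np.zeros(p.shape[:2],np.uint8);m[20:112,265:375]=((hsv[20:112,265:375,1]<75)&(hsv[20:112,265:375,2]>70)).astype(np.uint8)
m=cv2.morphologyEx(m,cv2.MORPH_OPEN,np.ones((5,5)));n,l,st,ce=cv2.connectedComponentsWithStats(m);i=1+np.argmax(st[1:,4]);print(ce[i],st[i])
x,y,w,h=st[i,:4]
pts=[wplane(c,s,x+w/2,y+h/2,.042),wplane(c,s,*ce[i],.042)]
print("garlic",pts,[np.linalg.norm(wplane(c,s,x,ce[i][1],.04)-wplane(c,s,x+w,ce[i][1],.04)),np.linalg.norm(wplane(c,s,ce[i][0],y,.04)-wplane(c,s,ce[i][0],y+h,.04))])
Rt=R.from_euler('xyz',s["tcp_rot"],degrees=True).as_matrix()
print("tool",[(Rt.T@(q-s["eef_pos"])).round(4) for q in pts])
for q in [(235,85),(415,85),(215,30),(434,30),(268,203),(376,203)]: print(q,(Rt.T@(wplane(c,s,*q,s["eef_pos"][2]+.02)-s["eef_pos"])).round(4))
E
```

```text
[321.93163097  65.24986271] [ 286   30   72   71 3642]
garlic [array([ 0.5949, -0.0429,  0.042 ]), array([ 0.5951, -0.0429,  0.042 ])] [np.float64(0.05560332723857449), np.float64(0.05731491952362834)]
tool [array([ 0.1105, -0.0005,  0.0995]), array([ 0.1107, -0.0005,  0.0995])]
(235, 85) [ 0.0868 -0.0349 -0.02  ]
(415, 85) [ 0.0869  0.0364 -0.02  ]
(215, 30) [ 0.1107 -0.0434 -0.02  ]
(434, 30) [ 0.111   0.0448 -0.02  ]
(268, 203) [ 0.0378 -0.0229 -0.02  ]
(376, 203) [ 0.0378  0.022  -0.02  ]
```

Tip centre and garlic agree to 1 mm. Descend and squeeze.

```bash
python3 -m pendant '{"xyz":[[0,0.01,-0.1],[0,0,-0.2],[0,0,-0.2],[0,0,-0.2],[0,0,-0.15],[0,0,-0.1],[0,0,-0.1],[0,0,-0.05],[0,0,0],[0,0,0]],"rot":[[0,0,0],[0,0,0],[0,0,0],[0,0,0],[0,0,0],[0,0,0],[0,0,0],[0,0,0],[0,0,0],[0,0,0]],"jaw":[0.67,0.67,0.67,0.67,0.67,0.67,0.67,0.67,0.67,0.67]}' 30
python3 -m pendant '{"xyz":[[0,0,0],[0,0,0],[0,0,0],[0,0,0],[0,0,0],[0,0,0],[0,0,0],[0,0,0]],"rot":[[0,0,0],[0,0,0],[0,0,0],[0,0,0],[0,0,0],[0,0,0],[0,0,0],[0,0,0]],"jaw":[0.6,0.55,0.5,0.45,0.4,0.4,0.4,0.4]}' 40
```

```text
clock: 6.6
eef_pos: [0.4854, -0.053, 0.0317]
tcp_rot: [180.0, -0.0, 6.0]
wrist_force: [0.1, -0.6, -1.0]
gripper_width: 0.0574
gripper_force: 5.6
clock: 7.4
eef_pos: [0.4853, -0.053, 0.0314]
tcp_rot: [-180.0, -0.0, 6.0]
wrist_force: [0.8, -0.6, 0.1]
gripper_width: 0.043
gripper_force: 40.6
```

```bash
python3 -m pendant '{"xyz":[[0,0,0.05],[0,0,0.1],[0,0,0.15],[0,0,0.2],[0,0,0.25],[0,0,0.25],[0,0,0.15],[0,0,0],[0,0,0],[0,0,0]],"rot":[[0,0,0],[0,0,0],[0,0,0],[0,0,0],[0,0,0],[0,0,0],[0,0,0],[0,0,0],[0,0,0],[0,0,0]],"jaw":[0.4,0.4,0.4,0.4,0.4,0.4,0.4,0.4,0.4,0.4]}' 40
python3 - <<'E'
from h import *
s=bot.sense();c=cam("wrist");save(c,"w4");print(s["eef_pos"],s["tcp_rot"],s["wrist_force"])
E
```

```text
clock: 8.4
eef_pos: [0.4844, -0.053, 0.1457]
tcp_rot: [-180.0, 0.1, 6.0]
wrist_force: [-0.3, -0.2, -2.2]
gripper_width: 0.0427
gripper_force: 40.7
[ 0.48443813 -0.05297696  0.14570858] [-1.79982698e+02  9.06399196e-02  6.04003609e+00] [-0.28857952 -0.18081426 -2.17209236]
```

View pics/w4.png

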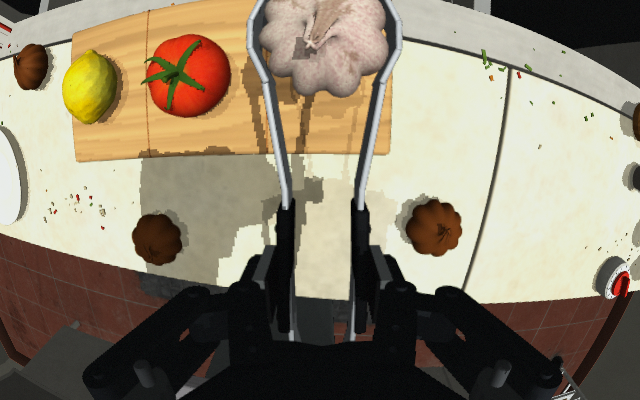

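The garlic is gripped firmly between both tips at (323,40), and the tomato and lemon haven't moved. Carry it to the plate.

```bash
python3 -m pendant '{"xyz":[[0,0.1,0],[0,0.2,0],[-0.08,0.26,0],[-0.08,0.26,0],[-0.08,0.26,0],[-0.08,0.26,0],[-0.08,0.26,0],[-0.08,0.26,0],[-0.08,0.26,0],[-0.08,0.26,0],[-0.08,0.26,0],[-0.08,0.26,0],[-0.08,0.26,0],[-0.08,0.26,0],[-0.07,0.26,0],[-0.07,0.26,0],[-0.07,0.26,0],[0,0.1,0],[0,0.05,0],[0,0,0]],"rot":[[0,0,0],[0,0,0],[0,0,0.0075],[0,0,0.0075],[0,0,0.0075],[0,0,0.0075],[0,0,0.0075],[0,0,0.0075],[0,0,0.0075],[0,0,0.0075],[0,0,0.0075],[0,0,0.0075],[0,0,0.0075],[0,0,0.0075],[0,0,0.0075],[0,0,0.0075],[0,0,0.0075],[0,0,0],[0,0,0],[0,0,0]],"jaw":[0.4,0.4,0.4,0.4,0.4,0.4,0.4,0.4,0.4,0.4,0.4,0.4,0.4,0.4,0.4,0.4,0.4,0.4,0.4,0.4]}' 40
python3 -m pendant '{"xyz":[[0,0,0],[0,0,0],[0,0,0],[0,0,0],[0,0,0]],"rot":[[0,0,0],[0,0,0],[0,0,0],[0,0,0],[0,0,0]],"jaw":[0.4,0.4,0.4,0.4,0.4]}' 40
python3 - <<'E'
from h import *
s=bot.sense();c=cam("wrist");save(c,"w5");r=np.radians(s["tcp_rot"][2]);print(s["eef_pos"],s["tcp_rot"],s["eef_pos"][:2]+.11*np.array([np.cos(r),np.sin(r)]))
c=cam("top");save(c,"t5")
E
```

```text
clock: 10.45
eef_pos: [0.3682, 0.3818, 0.146]
tcp_rot: [180.0, 0.0, 26.3]
wrist_force: [-0.6, 0.1, -0.9]
gripper_width: 0.0426
gripper_force: 40.8
clock: 10.95
eef_pos: [0.3683, 0.3818, 0.1465]
tcp_rot: [180.0, -0.0, 26.3]
wrist_force: [-0.2, 0.9, -2.0]
gripper_width: 0.0426
gripper_force: 40.8
[0.36832871 0.38177506 0.14654225] [ 1.79997965e+02 -7.64430539e-03  2.62635944e+01] [0.46697317 0.43045022]
```

View pics/w5.png

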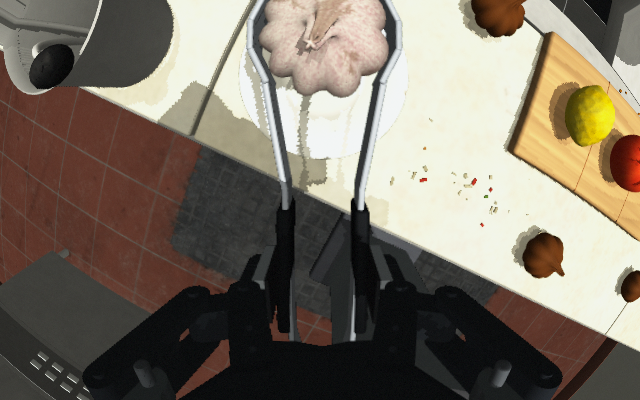

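View pics/t5.png

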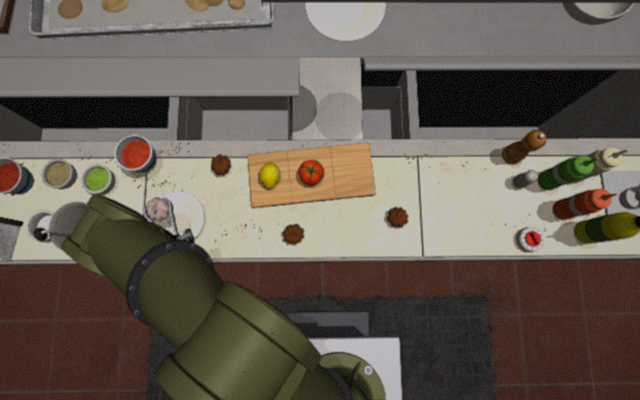

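The wrist view shows the garlic held at (325,40) over the plate. The top view shows it at (158,208) over the plate at (176,218), which parallax at a height of about 0.15 m explains. The lemon (269,175) and tomato (311,172) haven't moved.

```bash
python3 -c "
from station import bot
print(bot.sign_off())"
```

```text
the job is handed in; nothing more can be done
None
```

I handed the job in at about 11 s with the garlic held in the tongs above the centre of the plate and the lemon and tomato where they started; the simulator didn't report a pass or fail.

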